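# Shim the short prop under the drying shelf

## Task

The loaded drying shelf needs support under the middle of its front edge, but the prop standing there is a few millimetres too short. Take the wooden shim by its thick end, lay its thin tip flat on that middle prop and slide it straight in under the shelf until it drags snugly between prop and shelf, without lifting or shoving the shelf or disturbing the pots and the other things lying by, and finish while still holding the shim there at that depth: do not let go.

Things in the scene. Friction and masses are not known exactly. Their poses are not given: they have to be found in the camera images.
- shim: plain light wooden shim (flat wedge), 150 mm long, 26 mm wide, 40 g, lying flat on the table before the shelf. Origin: centre of its flat underside. x points along it to the thin tip, z up. Thickness: 3 mm at the tip (x = +75 mm), rising evenly to 11 mm at x = -45 mm, then 11 mm to the butt end at x = -75 mm. Best pinched across its 26 mm width at the butt
- shim_tip (a point): middle of the thin end of the shim, on its underside, 75 mm along +x from the shim's origin
- shim_butt (a point): grip place in the thick end of the shim: on its centre line, 18 mm from the butt end, half way up its 11 mm thickness
- drying_shelf: pale clay slab 170 mm deep (x), 280 wide (y), 12 thick, 1.2 kg, lying loose and level on the corner props, pots on its back half. Origin: centre of its underside, 70 mm above the table. x points to its back, z up. Where the shim meets it the drag climbs to 12-20 N within 2-3 mm of travel; beyond that the shelf lifts 1 mm per 15 mm. Snug is about 4 to 10 N; eased back 1 mm, the shim is loose again
- shelf_front_edge (a point): middle of the shelf's front edge, on the underside (85 mm from the shelf's origin along -x). The shim goes in under this point
- middle_prop: short fixed square prop under the middle of the shelf's front edge, 46 mm wide (y), 50 mm deep (x). Origin: centre of its foot, which may be sunk in the table; flat top 65 mm above it. x points straight in under the shelf. It stands 15 mm proud of the shelf's edge: a ledge for the shim's tip. The gap to the shelf varies, 5 to 8.5 mm: the shim is snug 30 to 83 mm past the shelf's front edge
- middle_prop_top (a point): centre of the middle prop's flat top
- corner_props: the four fixed square props, 36 mm wide and 70 mm high, under the corners of the shelf, centres 60 mm in front of and behind the origin and 115 mm to either side. Origin: table level under the shelf's centre, axes as the shelf's
- jar: footed clay jar, 85 mm wide, 95 mm high, on the back half of the shelf. Origin: centre of its underside
- mug: clay mug with lugs, 120 x 106 mm, 68 mm high, on the back half of the shelf. Origin: centre of its underside
- small_cup: small clay cup on feet, 60 mm wide, 56 mm high, on the back half of the shelf. Origin: centre of its underside
- tape_measure: tape measure, 106 x 85 x 43 mm, on the table left of the shelf; leave it alone. Origin: centre of its underside
- wooden_spoon: wooden spoon, 56 x 139 x 14 mm, on the table; leave it alone. Origin: centre of its underside
- clay_rock_small: pale lump of dry clay, 48 x 69 x 30 mm, on the table right of the shim; leave it alone. Origin: centre of its underside
Things that resemble listed ones, but are neither listed nor needed, are in the scene too. What is shaped like the middle_prop but yellow is not meant.

How it is judged:
On the way, in this order (a step that is already met when the one before it is completed fails the run):
1. the shim is picked up, well clear of the table (height (world z) of shim above 0.05 m and contact force between the fingers and shim above 1 N), for 0.2 s.
2. its tip is on the middle prop, under the shelf's front edge (x of shim_tip in the frame of shelf_front_edge above 0.003 m and z of shim_tip in the frame of shelf_front_edge below 0 m and z of shim_tip in the frame of middle_prop_top above -0.003 m and y of shim_tip in the frame of middle_prop_top between -0.02 and 0.02 m), for 0.1 s.
At the end, for the whole second after the job is handed in: the still-gripped shim lies still, flat and straight (0.2 rad) on the middle prop, tip 18 mm or more under the shelf and within 15 mm of the middle line, pressing prop and shelf with over 0.5 N each; shelf front lifted under 1.2 mm, shelf shifted under 8 mm and free of the hand (contact force between shim and drying_shelf above 0.5 N and contact force between shim and middle_prop above 0.5 N and contact force between the fingers and shim above 1.5 N and contact force between each of the fingers, the arm and drying_shelf below 0.3 N and x of shim_tip in the frame of shelf_front_edge above 0.018 m and y of shim_tip in the frame of middle_prop_top between -0.015 and 0.015 m and angle between the x axis of shim and the x axis of middle_prop, either way round below 0.2 rad and angle between shim's own z axis and vertical below 0.06 rad and angle between drying_shelf's own z axis and vertical below 0.008 rad and height (world z) of shelf_front_edge below 0.0712 m and distance of drying_shelf from where it was at the start of the episode below 0.008 m and linear speed of shim below 0.01 m/s); the arm keeps its last pose, push and grip.
It fails at once if the shim is forced: it presses on the shelf with more than 25 N (contact force between shim and drying_shelf above 25 N).
It fails at once if the shelf is lifted or tipped off its props (angle between drying_shelf's own z axis and vertical above 0.03 rad).
It fails at once if the shelf is shoved more than 15 mm (distance of drying_shelf from where it was at the start of the episode above 0.015 m).
It fails at once if a pot on the shelf is knocked or tipped (distance of any of jar, mug, small_cup from where it was at the start of the episode above 0.02 m or contact force between any of the arm, the fingers, shim and jar above 1 N or contact force between any of the arm, the fingers, shim and mug above 1 N or contact force between any of the arm, the fingers, shim and small_cup above 1 N).
It fails at once if a thing lying by is disturbed (distance of any of tape_measure, wooden_spoon, clay_rock_small from where it was at the start of the episode above 0.03 m).
It also fails if it takes over 45 s, if anything falls off the work surface, if the arm or the gripper's body presses on something with over 40 N, if the wrist force passes 120 N, or if a joint passes its speed limit or range.

## Robot

A 6-joint arm with a two-finger parallel gripper is mounted at the origin on a cart in front of the work surface, level with it; the furniture and walls round the work are solid. World frame = base frame: x ahead of the robot, y to its left, z up, the work surface at z = 0. Lengths are in m, angles in rad, forces in N, time in s.
With the tool pointing down it reaches from about 0.25 to 0.775 m from the base axis. Payload 4 kg.
Tool frame: the origin (TCP) lies at the very end of the fingers, on their centre line; the grasp point (between the pads) lies 19 mm behind it; z points along the fingers, y is the line along which they close (so a half turn about z gives the same grasp; the last joint's range is limited). The gripper opens to 94 mm and grips with 3 to 60 N. Pads are 16 mm wide; open, the fingers measure 119 mm over their backs; the gripper's body (75 mm by 177 mm) begins 78 mm behind the grasp point.
Start: joints at [-1.369, 0.087, 1.371, -0, 1.684, -0.103], TCP at [0.165, -0.525, 0.206] pointing down, gripper open.
Joint ranges: [-3.1, 3.1], [-0.76, 2.03], [0.27, 2.55], [-1.08, 4.22], [0.17, 2.65], [-2.57, 2.57]. Speed limits (rad/s): [2.79, 2.79, 3.14, 3.14, 3.14, 3.14].

## Interface

Orientations are given as [roll, pitch, yaw] about the fixed x, y, z axes, in that order (R = Rz(yaw) Ry(pitch) Rx(roll)).
In Python, from bench import robot, vision gives the robot as it stands.
- The arm moves only by the shell command python3 -m crank 'ROWS'. ROWS is JSON, a list of rows, each a list of 3 entries, a list of its own where there are three numbers: the closure, from 0 (fully open) to 1 (shut), then the shift along the tool's x, y, z in m, then the turn, a rotation vector about the tool's x, y, z in degrees. A call has 1 to 8 rows; each row shifts and turns the commanded pose from where the row before left it, along the tool's axes as they then stand; what a row does not reach is not made up. A row lasts 1/10 s, in which the tool goes at most 50 mm and 8.59 degrees, less where a joint would pass 70% of its speed; a pose out of reach is approached as far as the arm can. A call with a gripper value outside its range is refused whole. The fingers move at their own pace and stop on an object; the grip force is fixed at half the most. Time passes only in rows, so rows that do not move let the fingers close. It gives the time, the measured TCP pose, the force, the opening and the grip force at its end, in the units of the state.
- robot.get_obs(): the state, without advancing time (a new reading comes with each control period).
- vision.snapshot(name): name is "side" or "top"; returns a dict with "color" (384x512x3 uint8, red, green, blue), "z_map" (384x512 float32, m along the optical axis (not along the pixel's ray), 0 where there is no reading), "fx", "fy", "cx", "cy" (pixels), "R" (3x3) and "t" (3): a world point X has camera coordinates R X + t. Camera axes: x right, y down, z forward; pixel columns grow to the right and rows downward; lengths in m; the calibration is good to about 2 mm. A picture is of the moment at which its call begins.
- robot.close_job(): hands the job in; it is judged then, once.
The state is a dict: "time": time; "joint_positions": joint angles; "qvel": joint speeds; "joint_torque": joint torques, N m; "tool_pos": TCP position; "ee_rot": TCP orientation; "wrist_force": force on the tool from outside, world axes, zero at the start; "wrist_torque": the same for the moment, N m; "width": finger opening in m; "finger_force": force on a finger pad.
Only numpy, scipy, OpenCV 4.12 (cv2) and the standard library are available. Lean on these libraries where they do the work, as an engineer would, in place of code of your own. Each camera call takes 0.05 s, during which the arm holds its last target. There are 200 camera calls.

## Working session

There is one attempt and no reset: what is moved stays moved. The work goes in short steps, Python scripts to look and compute and a shell command to move; the robot and the scene stay as the last step left them, time stands still between calls to the robot, and variables do not carry over. Pictures are saved under pics/ and viewed, at most 10 in all, crops included, and the job is handed in when it is done.

```bash
mkdir -p pics; ls
python3 - <<'E'
from bench import robot, vision
import cv2,numpy as np,pickle
o=robot.get_obs(); print(o)
for n in("top","side"):
    s=vision.snapshot(n); pickle.dump(s,open(n+".pkl","wb")); cv2.imwrite(f"pics/{n}0.png",cv2.resize(s["color"][:,:,::-1],(768,576)))
    print(n,s["fx"],s["cx"],s["cy"],s["R"],s["t"])
E
```

```text
pics
{'time': 0.0, 'joint_positions': array([-1.36911352e+00,  8.79305261e-02,  1.37223969e+00, -8.08179676e-06,
        1.68356955e+00, -1.03082926e-01]), 'qvel': array([-0.00099084,  0.00110482,  0.00097544,  0.0012429 ,  0.00040463,
        0.00052343]), 'joint_torque': array([-1.19731820e-03, -3.40182853e+01, -3.02430260e+01,  7.15532689e-02,
        3.29330144e-02, -1.69049072e-04]), 'tool_pos': array([ 0.16493183, -0.52412392,  0.20432493]), 'ee_rot': array([-3.13945611e+00, -2.12948914e-04,  3.04764601e-01]), 'wrist_force': array([-0.59354696,  0.8313886 , -0.00616929]), 'wrist_torque': array([-0.03836384,  0.01221005,  0.0260736 ]), 'finger_force': 0.0, 'width': 0.09383418609157641}
top 426.85502815559846 253.31274025768286 192.7526803157585 [[-0.02886919 -0.99952932  0.01037832]
 [-0.98962659  0.0271183  -0.1410809 ]
 [ 0.14073305 -0.01434356 -0.98994367]] [-0.05341174  0.59561701  1.21260009]
side 376.9683767415893 252.796126584882 190.4293920767704 [[-0.97203851 -0.23475943 -0.00539943]
 [-0.12815182  0.54960911 -0.82553433]
 [ 0.19676954 -0.80175921 -0.56432607]] [0.55212255 0.16856206 1.18773656]
```

View pics/top0.png

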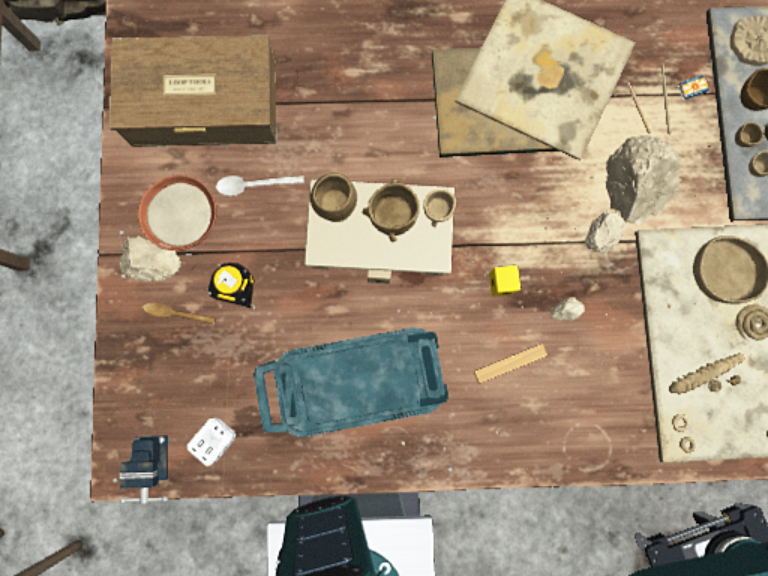

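View pics/side0.png

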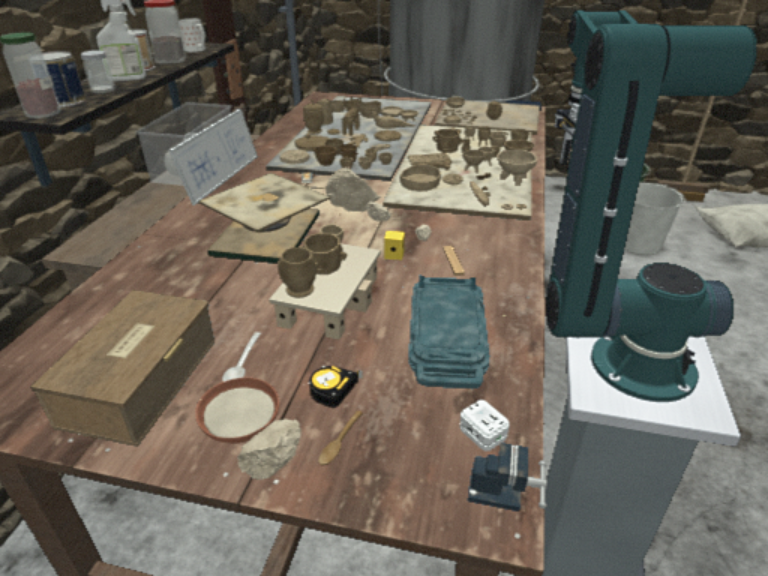

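The top picture shows the shim at about (511,364), the shelf at (380,228), the middle prop's ledge at (379,277) and a teal tote before the shelf at (350,382). The yellow decoy is at (506,280). The side picture agrees.

```bash
cat > h.py <<'E'
import numpy as np,cv2,pickle
def cloud(s):
    v,u=np.mgrid[:384,:512].astype(float); z=s["z_map"].astype(float)
    P=np.stack([(u-s["cx"])/s["fx"]*z,(v-s["cy"])/s["fy"]*z,z],-1)
    W=(P-s["t"])@s["R"]; W[z==0]=np.nan
    return W
def rect(xy):
    (c,wh,a)=cv2.minAreaRect((xy*1000).astype(np.float32)); b=cv2.boxPoints((c,wh,a))
    return np.round(c,1),np.round(wh,1),round(a,2),b.round(1).tolist()
E
python3 - <<'E'
from h import *
s=pickle.load(open("top.pkl","rb")); W=cloud(s); C=s["color"].astype(int)
H=cv2.cvtColor(s["color"],cv2.COLOR_RGB2HSV).astype(int)
def box(r0,r1,c0,c1): 
    m=np.zeros((384,512),bool); m[int(r0/1.5):int(r1/1.5),int(c0/1.5):int(c1/1.5)]=1; return m
tb=box(400,440,460,540); print("table z",np.nanmean(W[tb][:,2]),np.nanstd(W[tb][:,2]))
b=box(335,392,465,560); print("shim hsv",H[int(364/1.5),int(511/1.5)],"table",H[int(390/1.5),int(540/1.5)])
m=b&(H[...,2]>150)&(H[...,1]<170); m=cv2.morphologyEx(m.astype(np.uint8),cv2.MORPH_OPEN,np.ones((2,2)))>0
p=W[m]; print("shim",m.sum(),rect(p[:,:2]))
mu=p[:,:2].mean(0); d=np.linalg.svd(p[:,:2]-mu)[2][0]if 0 else np.linalg.eigh(np.cov(p[:,:2].T))[1][:,1]
t=(p[:,:2]-mu)@d; print(mu,d,[(round(k,3),round(float(np.median(p[abs(t-k)<.008,2]))*1000,1)) for k in np.arange(-.07,.08,.02)])
b=box(180,290,290,470); z=W[...,2]
q=W[b&(abs(z-.082)<.008)]; print("shelf",len(q),np.median(q[:,2]),rect(q[:,:2]))
b=box(272,290,355,405); m=b&(z>.045)&(z<.075); q=W[m]; print("ledge",m.sum(),np.median(q[:,2]),rect(q[:,:2]))
b=box(325,440,250,455);q=W[b&(z>.015)]; print("tote",np.percentile(q[:,2],[50,95,100]),rect(q[:,:2]))
b=box(290,325,545,590);q=W[b&(z>.01)]; print("clay",np.nanmax(q[:,2]),rect(q[:,:2]))
b=box(260,300,485,530);q=W[b&(z>.02)]; print("yellow",np.nanmax(q[:,2]),rect(q[:,:2]))
E
```

```text
table z 1.4921122856457865e-05 0.002633826536665949
shim hsv [ 19 112 225] table [ 15  90 196]
shim 2365 (array([ 442.5, -332.9]), array([190.9, 110.7]), 88.3, [[384.3999938964844, -426.70001220703125], [495.0, -430.0], [500.70001220703125, -239.1999969482422], [390.0, -235.89999389648438]])
[nan nan] [nan nan] [(np.float64(-0.07), nan), (np.float64(-0.05), nan), (np.float64(-0.03), nan), (np.float64(-0.01), nan), (np.float64(0.01), nan), (np.float64(0.03), nan), (np.float64(0.05), nan), (np.float64(0.07), nan)]
shelf 3589 0.08352021257430924 (array([712.9, -72.5]), array([280. , 171.2]), 85.21, [[615.9000244140625, -204.89999389648438], [786.5, -219.1999969482422], [809.7999877929688, 59.79999923706055], [639.2999877929688, 74.0999984741211]])
ledge 89 0.06571206848479458 (array([618.6, -68.3]), array([43.6, 13.8]), 88.11, [[611.0, -89.9000015258789], [624.7999877929688, -90.30000305175781], [626.2000122070312, -46.70000076293945], [612.4000244140625, -46.29999923706055]])
tote [0.04234839 0.04719254 0.05322056] (array([415.3,  -7.5]), array([169.3, 364.8]), 9.01, [[303.20001220703125, 159.39999389648438], [360.29998779296875, -200.89999389648438], [527.5, -174.39999389648438], [470.3999938964844, 185.89999389648438]])
clay 0.03255931971429574 (array([ 544. , -443.3]), array([41.6, 64.3]), 34.63, [[508.70001220703125, -428.70001220703125], [545.2000122070312, -481.6000061035156], [579.4000244140625, -457.8999938964844], [542.9000244140625, -405.1000061035156]])
yellow 0.07181315974615365 (array([ 605.6, -316.2]), array([50.2, 47.3]), 4.19, [[578.9000244140625, -294.3999938964844], [582.2999877929688, -341.6000061035156], [632.4000244140625, -337.8999938964844], [628.9000244140625, -290.70001220703125]])
  return _methods._mean(a, axis=axis, dtype=dtype,
  ret = ret.dtype.type(ret / rcount)
```

Run:
```python
from h import *
s=pickle.load(open("top.pkl","rb")); W=cloud(s)
H=cv2.cvtColor(s["color"],cv2.COLOR_RGB2HSV).astype(int)
m=np.zeros((384,512),np.uint8); c=s["color"].astype(int)
sub=np.s_[220:264,308:375]
m[sub]=((H[...,0]>=17)&(H[...,0]<=25)&(H[...,2]>165)&(H[...,1]>80))[sub]
m=cv2.morphologyEx(m,cv2.MORPH_OPEN,np.ones((2,2)))
n,l,st,_=cv2.connectedComponentsWithStats(m); k=1+st[1:,4].argmax(); m=l==k
p=W[m]; p=p[np.isfinite(p[:,0])]; print(m.sum(),rect(p[:,:2]))
# rays onto z=6mm plane
v,u=np.nonzero(m); d=np.stack([(u-s["cx"])/s["fx"],(v-s["cy"])/s["fy"],np.ones(len(u))],-1)@s["R"]; o=-s["R"].T@s["t"]
q=o+d*((.007-o[2])/d[:,2])[:,None]; r=rect(q[:,:2]); print(r)
mu=q[:,:2].mean(0); e=np.linalg.eigh(np.cov(q[:,:2].T))[1][:,1]
t=(p[:,:2]-mu)@e; print(mu,e)
for k in np.arange(-.07,.08,.02): print(round(k,3),round(np.median(p[abs(t-k)<.01,2])*1000,1),(abs(t-k)<.01).sum())
im=s["color"][205:275,300:385].copy(); im2=im.copy(); im2[m[205:275,300:385]]=[255,0,0]
cv2.imwrite("pics/shim.png",cv2.resize(np.vstack([im,im2])[:,:,::-1],None,fx=4,fy=4,interpolation=0))
```

```text
413 (array([ 440.8, -328.9]), array([ 25.9, 147.1]), 19.62, [[403.8999938964844, -264.0], [453.29998779296875, -402.5], [477.70001220703125, -393.79998779296875], [428.29998779296875, -255.3000030517578]])
(array([ 441. , -328.6]), array([ 25.1, 146.3]), 19.73, [[404.3999938964844, -264.0], [453.79998779296875, -401.70001220703125], [477.5, -393.20001220703125], [428.1000061035156, -255.5]])
[ 0.44084305 -0.32776374] [-0.34309128  0.93930207]
-0.07 4.2 38
-0.05 4.7 57
-0.03 5.1 53
-0.01 7.7 58
0.01 8.4 57
0.03 9.9 55
0.05 10.7 57
0.07 11.2 38
```

View pics/shim.png

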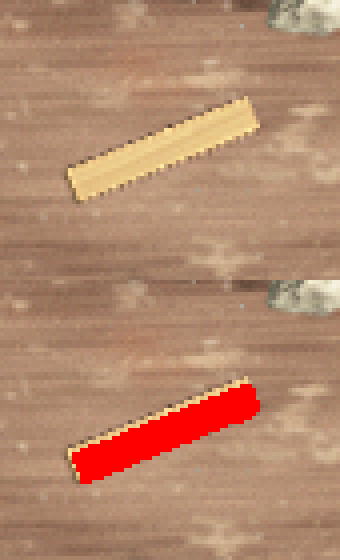

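The crop shows the shim with its butt at the lower left and its tip at the upper right. The heights, 11 mm at left falling to 4 mm at right, confirm which end is which. Grip point is about (0.423, -0.274), with the shim's yaw at -70°.

```bash
cat > plan.py <<'E'
import sys,json,numpy as np
from scipy.spatial.transform import Rotation as Ro
from bench import robot
# usage: plan.py x y z yawdeg n  [cumulative from measured pose]
x,y,z,yaw,n=map(float,sys.argv[1:6]); n=int(n)
o=robot.get_obs(); p0=np.array(o["tool_pos"]); R0=Ro.from_euler("xyz",o["ee_rot"])
R1=Ro.from_euler("xyz",[np.pi,0,np.radians(yaw)]); rv=(R0.inv()*R1).as_rotvec()
print("now",p0.round(4),np.degrees(o["ee_rot"]).round(2),"width",round(o["width"],4),"t",round(o["time"],2))
for i in range(n):
    R=R0*Ro.from_rotvec(rv*i/n); d=R.inv().apply((np.array([x,y,z])-p0)/n)
    print((d*1000).round(1),np.degrees(rv/n).round(2))
E
python3 plan.py 0.4227 -0.2739 0.1 109.8 11
```

```text
now [ 0.1649 -0.5242  0.2044] [-1.7989e+02 -1.0000e-02  1.7460e+01] width 0.094 t 0.1
[ 29.2 -14.7   9.5] [-0.01 -0.01 -8.39]
[ 31.  -10.2   9.5] [-0.01 -0.01 -8.39]
[32.2 -5.6  9.5] [-0.01 -0.01 -8.39]
[32.6 -0.8  9.5] [-0.01 -0.01 -8.39]
[32.4  3.9  9.5] [-0.01 -0.01 -8.39]
[31.5  8.6  9.5] [-0.01 -0.01 -8.39]
[29.9 13.1  9.5] [-0.01 -0.01 -8.39]
[27.7 17.3  9.5] [-0.01 -0.01 -8.39]
[24.8 21.2  9.5] [-0.01 -0.01 -8.39]
[21.5 24.6  9.5] [-0.01 -0.01 -8.39]
[17.7 27.5  9.5] [-0.01 -0.01 -8.39]
```

```bash
python3 -m crank '[[0.4,[0.029,-0.015,0.009],[0,0,-8.4]],[0.4,[0.031,-0.010,0.009],[0,0,-8.4]],[0.4,[0.032,-0.006,0.009],[0,0,-8.4]],[0.4,[0.033,-0.001,0.009],[0,0,-8.4]],[0.4,[0.032,0.004,0.009],[0,0,-8.4]],[0.4,[0.031,0.009,0.009],[0,0,-8.4]],[0.4,[0.030,0.013,0.009],[0,0,-8.4]],[0.4,[0.028,0.017,0.009],[0,0,-8.4]]]'; python3 plan.py 0.4227 -0.2739 0.1 109.8 4
```

```text
time: 0.9
tool_pos: [0.3522, -0.3412, 0.1326]
ee_rot: [-3.141, -0.001, 1.484]
wrist_force: [1.0, 0.4, 0.3]
width: 0.0563
finger_force: 0.0
now [ 0.3522 -0.3412  0.1326] [-1.7997e+02 -3.0000e-02  8.5000e+01] width 0.0563 t 0.9
[18.3 16.1  8.2] [-0.01 -0.01 -6.2 ]
[16.4 18.   8.2] [-0.01 -0.01 -6.2 ]
[14.4 19.6  8.2] [-0.01 -0.01 -6.2 ]
[12.2 21.1  8.2] [-0.01 -0.01 -6.2 ]
```

```bash
python3 -m crank '[[0.4,[0.018,0.016,0.008],[0,0,-6.2]],[0.4,[0.016,0.018,0.008],[0,0,-6.2]],[0.4,[0.014,0.020,0.008],[0,0,-6.2]],[0.4,[0.012,0.021,0.008],[0,0,-6.2]],[0.4,[0,0,0],[0,0,0]]]'; python3 plan.py 0.4227 -0.2739 0.1 109.8 1
python3 - <<'E'
from bench import vision
import cv2,numpy as np
a=vision.snapshot("top")["color"][190:280,260:390]
b=vision.snapshot("side")["color"][125:225,230:340]
f=lambda i,w:cv2.resize(i,(w,400),interpolation=cv2.INTER_CUBIC)
cv2.imwrite("pics/near.png",np.hstack([f(a,400),f(b,400)])[:,:,::-1])
E
```

```text
time: 1.4
tool_pos: [0.4232, -0.2744, 0.0996]
ee_rot: [-3.14, -0.004, 1.914]
wrist_force: [0.7, -0.8, -0.1]
width: 0.0564
finger_force: 0.0
now [ 0.4232 -0.2744  0.0996] [-179.93   -0.21  109.69] width 0.0564 t 1.4
[ 0.7 -0.3 -0.4] [-0.07 -0.21 -0.11]
```

View pics/near.png

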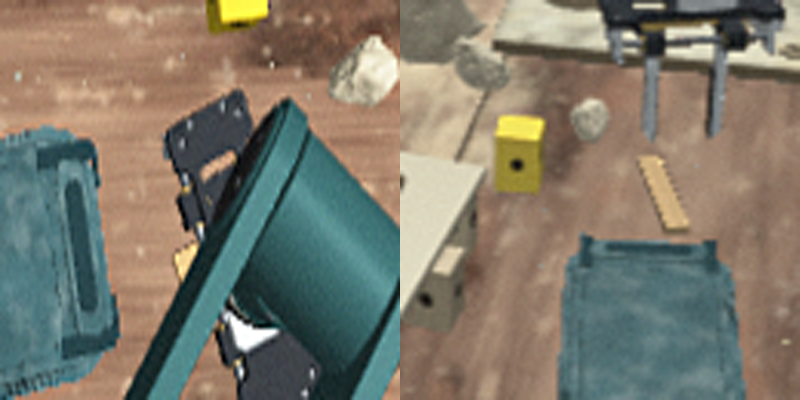

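The open fingers stand over the butt end and straddle it in both views. The arm hides the rest of the shim from above. Descending.

```bash
python3 -m crank '[[0.4,[0,0,0.03],[0,0,0]],[0.4,[0,0,0.03],[0,0,0]],[0.4,[0,0,0.025],[0,0,0]],[0.4,[0,0,0.010],[0,0,0]],[0.4,[0,0,0.002],[0,0,0]],[0.4,[0,0,0],[0,0,0]]]'; python3 -m crank '[[1,[0,0,0],[0,0,0]],[1,[0,0,0],[0,0,0]],[1,[0,0,0],[0,0,0]],[1,[0,0,0],[0,0,0]],[1,[0,0,0],[0,0,0]],[1,[0,0,0],[0,0,0]]]'
```

```text
time: 2.1
tool_pos: [0.423, -0.2779, 0.0054]
ee_rot: [3.141, 0.001, 1.909]
wrist_force: [0.8, -0.9, 1.1]
width: 0.0561
finger_force: 0.0
time: 2.7
tool_pos: [0.4231, -0.2771, 0.005]
ee_rot: [3.141, 0.001, 1.911]
wrist_force: [0.1, -0.1, 3.6]
width: 0.0252
finger_force: 30.0
```

```bash
python3 -m crank '[[1,[0,0,-0.01],[0,0,0]],[1,[0,0,-0.02],[0,0,0]],[1,[0,0,-0.03],[0,0,0]],[1,[0,0,-0.03],[0,0,0]],[1,[0,0,-0.02],[0,0,0]],[1,[0,0,-0.01],[0,0,0]],[1,[0,0,0],[0,0,0]],[1,[0,0,0],[0,0,0]]]'; python3 plan.py 0.466 -0.0525 0.12 175.2 9
```

```text
time: 3.5
tool_pos: [0.4223, -0.2766, 0.1235]
ee_rot: [-3.141, -0.001, 1.911]
wrist_force: [0.3, 0.3, -0.3]
width: 0.0252
finger_force: 30.0
now [ 0.4223 -0.2766  0.1235] [-1.7995e+02 -8.0000e-02  1.0946e+02] width 0.0252 t 3.5
[21.9 12.9  0.4] [-0.   -0.01 -7.3 ]
[20.  15.5  0.4] [-0.   -0.01 -7.3 ]
[17.9 18.   0.4] [-0.   -0.01 -7.3 ]
[15.5 20.1  0.4] [-0.   -0.01 -7.3 ]
[12.8 21.9  0.4] [-0.   -0.01 -7.3 ]
[ 9.9 23.3  0.4] [-0.   -0.01 -7.3 ]
[ 6.9 24.4  0.4] [-0.   -0.01 -7.3 ]
[ 3.7 25.1  0.4] [-0.   -0.01 -7.3 ]
[ 0.5 25.4  0.4] [-0.   -0.01 -7.3 ]
```

```bash
python3 -m crank '[[1,[0.022,0.013,0],[0,0,-7.3]],[1,[0.020,0.016,0],[0,0,-7.3]],[1,[0.018,0.018,0],[0,0,-7.3]],[1,[0.016,0.020,0],[0,0,-7.3]],[1,[0.013,0.022,0],[0,0,-7.3]],[1,[0.010,0.023,0],[0,0,-7.3]],[1,[0.007,0.024,0],[0,0,-7.3]],[1,[0.004,0.025,0],[0,0,-7.3]]]'; python3 -m crank '[[1,[0.001,0.025,0],[0,0,-7.3]],[1,[0,0,0],[0,0,0]],[1,[0,0,0],[0,0,0]]]';  python3 plan.py 0.466 -0.0525 0.12 175.2 1
python3 - <<'E'
from bench import vision
import cv2,numpy as np,pickle
S={n:vision.snapshot(n) for n in("top","side")}; pickle.dump(S,open("s2.pkl","wb"))
a=S["top"]["color"][120:250,190:320]
b=S["side"]["color"][130:240,175:305]
f=lambda i,w:cv2.resize(i,(w,400),interpolation=cv2.INTER_CUBIC)
cv2.imwrite("pics/near2.png",np.hstack([f(a,400),f(b,400)])[:,:,::-1])
E
```

```text
time: 4.3
tool_pos: [0.4596, -0.076, 0.1224]
ee_rot: [3.141, -0.004, 2.935]
wrist_force: [1.3, 0.0, -0.2]
width: 0.0255
finger_force: 30.0
time: 4.6
tool_pos: [0.4641, -0.0526, 0.123]
ee_rot: [-3.141, -0.003, 3.056]
wrist_force: [-0.3, -0.5, 0.5]
width: 0.0255
finger_force: 30.0
now [ 0.4641 -0.0526  0.123 ] [-1.7997e+02 -1.6000e-01  1.7512e+02] width 0.0255 t 4.6
[-1.9  0.3  3. ] [-0.03 -0.16 -0.08]
```

View pics/near2.png

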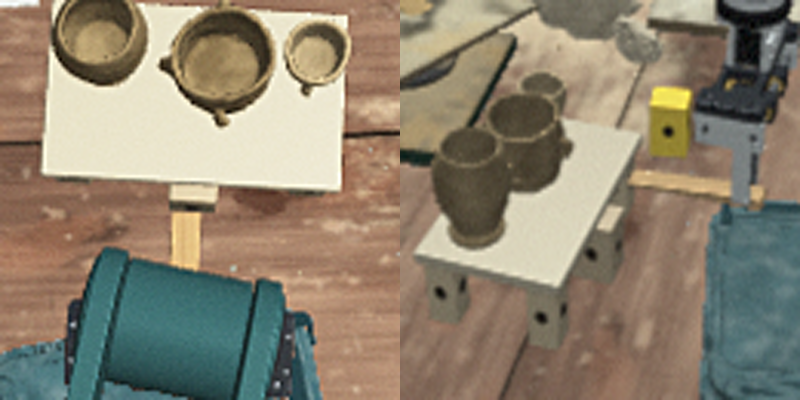

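The shim is held straight, thin end toward the middle prop. In the top crop its tip is at about (187,210), just in front of the ledge at (193,195).

Run:
```python
from h import *
S=pickle.load(open("s2.pkl","rb"))
s=S["top"]; W=cloud(s); z=W[...,2]
m=np.zeros((384,512),bool); m[180:212,238:264]=1; m&=(z>.1)&(z<.15)
q=W[m]; print("shim top",m.sum(),rect(q[:,:2]))
A=np.c_[q[:,:2]-q[:,:2].mean(0),np.ones(len(q))]; print("plane",np.linalg.lstsq(A,q[:,2],rcond=None)[0].round(4), "meanx",q[:,0].mean())
print("tip x",np.percentile(q[:,0],99),"tipz",np.median(q[q[:,0]>q[:,0].max()-.012,2]))
for r in range(184,208,3):
    k=m[r]; 
    if k.any(): print(r,W[r][k][:,:2].mean(0).round(4),np.ptp(W[r][k][:,1]).round(4))
s=S["side"]; W=cloud(s); z=W[...,2]
m=np.zeros((384,512),bool); m[130:240,175:305]=1
for nm,lo,hi,x0,x1,y0,y1 in (("shimside",.1,.15,.5,.61,-.1,0),("ledge",.058,.072,.600,.64,-.11,-.03),("shelf",.074,.09,.6,.82,-.25,.1)):
    k=m&(z>lo)&(z<hi)&(W[...,0]>x0)&(W[...,0]<x1)&(W[...,1]>y0)&(W[...,1]<y1); q=W[k]
    print(nm,k.sum()); 
    if k.sum()>5: print(np.median(q[:,2]),np.std(q[:,2]),rect(q[:,:2]))
    if nm=="shimside": print(np.linalg.lstsq(np.c_[q[:,0]-.55,np.ones(len(q))],q[:,2],rcond=None)[0])
```

```text
shim top 168 (array([569.1, -59.3]), array([25.5, 51.4]), 84.76, [[542.2999877929688, -69.69999694824219], [593.5, -74.4000015258789], [595.7999877929688, -49.0], [544.5999755859375, -44.29999923706055]])
plane [-0.0719  0.0064  0.1233] meanx 0.5695071191252522
tip x 0.5935573369774076 tipz 0.1215358153083381
190 [ 0.5905 -0.0615] 0.0247
193 [ 0.5819 -0.0598] 0.022
196 [ 0.5738 -0.0596] 0.022
199 [ 0.5652 -0.0594] 0.022
202 [ 0.5569 -0.0578] 0.0246
205 [ 0.5486 -0.0576] 0.0246
shimside 143
0.1244398216440989 0.002629714423524488 (array([546.7, -58.9]), array([29.6, 94.7]), 83.67, [[498.0, -68.30000305175781], [592.0999755859375, -78.80000305175781], [595.4000244140625, -49.400001525878906], [501.29998779296875, -38.900001525878906]])
[-0.0616187   0.12390239]
ledge 57
0.06486434494794106 0.003042769667361406 (array([621.7, -67.2]), array([47.7, 21. ]), 80.38, [[607.4000244140625, -89.0], [628.0, -92.5], [636.0, -45.400001525878906], [615.2999877929688, -41.900001525878906]])
shelf 1432
0.08262304562880733 0.0022915745008286184 (array([711.9, -72.6]), array([285.6, 171.7]), 85.52, [[615.0999755859375, -208.3000030517578], [786.2999877929688, -221.6999969482422], [808.5999755859375, 63.0], [637.4000244140625, 76.5]])
```

```bash
python3 -m crank '[[1,[-0.010,-0.003,0],[0,0,0]],[1,[-0.013,0,0],[0,0,0]],[1,[0,0,0.012],[0,0,0]],[1,[0,0,0.015],[0,0,0]],[1,[0,0,0.013],[0,0,0]],[1,[0,0,0.007],[0,0,0]],[1,[0,0,0.002],[0,0,0]],[1,[0,0,0],[0,0,0]]]'
python3 - <<'E'
from h import *
from bench import vision,robot
S={n:vision.snapshot(n) for n in("top","side")}; pickle.dump(S,open("s3.pkl","wb"))
o=robot.get_obs(); print(o["tool_pos"],o["wrist_force"],o["wrist_torque"])
s=S["top"]; W=cloud(s); z=W[...,2]; C=cv2.cvtColor(s["color"],cv2.COLOR_RGB2HSV)
k=(z>.055)&(z<.09)&(W[...,0]>.54)&(W[...,0]<.61)&(abs(W[...,1]+.063)<.02)&(C[...,1]>70); q=W[k]; print(k.sum(),rect(q[:,:2]))
c=np.linalg.lstsq(np.c_[q[:,0]-.617,np.ones(len(q))],q[:,2],rcond=None)[0]; print("slope,ztop@617",c)
a=s["color"][165:205,225:277]; b=S["side"]["color"][165:215,225:290]
f=lambda i,w:cv2.resize(i,(w,400),interpolation=cv2.INTER_CUBIC)
cv2.imwrite("pics/near3.png",np.hstack([f(a,400),f(b,400)])[:,:,::-1])
E
```

```text
time: 5.5
tool_pos: [0.4875, -0.0576, 0.0751]
ee_rot: [-3.142, -0.001, 3.057]
wrist_force: [1.0, -0.6, -0.5]
width: 0.0254
finger_force: 30.0
[ 0.48811044 -0.05770798  0.07609011] [-0.06757155  0.74163954 -0.18952968] [ 0.07284848 -0.14722983 -0.0403206 ]
110 (array([591.8, -64.2]), array([25.8, 35. ]), 86.21, [[573.5, -75.9000015258789], [608.5, -78.19999694824219], [610.2000122070312, -52.5], [575.2000122070312, -50.20000076293945]])
slope,ztop@617 [-0.04883389  0.0746204 ]
```

View pics/near3.png

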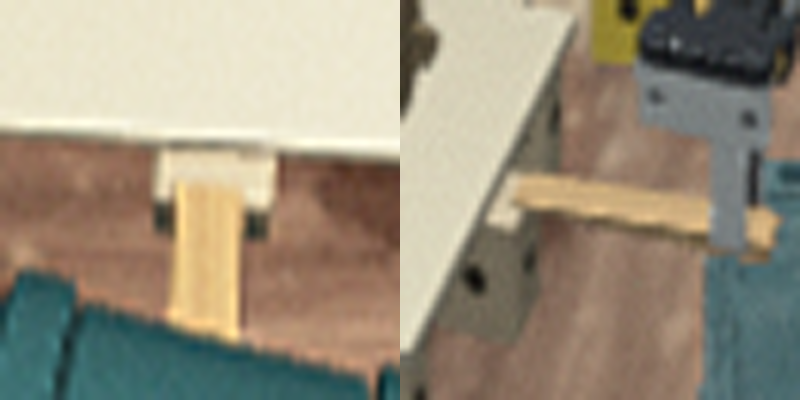

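The tip is over the ledge. In the top crop its centre is at about column 210 and the prop's is at 217, so it sits about 2 mm left. The side crop shows the tip at (515,185) by the ledge. I'll nudge it right and lower it until contact.

```bash
cat > f.py <<'E'
from bench import robot
o=robot.get_obs(); print("F",o["wrist_force"].round(2),"T",o["wrist_torque"].round(3),"p",o["tool_pos"].round(4))
E
python3 -m crank '[[1,[0,-0.002,0],[0,0,0]],[1,[0,0,0.001],[0,0,0]],[1,[0,0,0],[0,0,0]]]'>/dev/null; python3 f.py
python3 -m crank '[[1,[0,0,0.001],[0,0,0]],[1,[0,0,0],[0,0,0]]]'>/dev/null; python3 f.py
python3 -m crank '[[1,[0,0,0.001],[0,0,0]],[1,[0,0,0],[0,0,0]]]'>/dev/null; python3 f.py
python3 -m crank '[[1,[0,0,0.001],[0,0,0]],[1,[0,0,0],[0,0,0]]]'>/dev/null; python3 f.py
```

```text
F [-0.21  0.5  -1.12] T [ 0.018 -0.098 -0.046] p [ 0.4876 -0.0597  0.0747]
F [-0.47 -0.02  0.31] T [ 0.071 -0.08   0.008] p [ 0.4874 -0.0596  0.0734]
F [ 0.07 -0.79 -1.17] T [ 0.021 -0.133  0.012] p [ 0.4874 -0.0596  0.0723]
F [-0.7  -0.63 -0.73] T [ 0.078 -0.141  0.041] p [ 0.4874 -0.0596  0.0713]
```

```bash
python3 -m crank '[[1,[0,0,0.001],[0,0,0]],[1,[0,0,0],[0,0,0]]]'>/dev/null; python3 f.py
python3 -m crank '[[1,[0,0,0.001],[0,0,0]],[1,[0,0,0],[0,0,0]]]'>/dev/null; python3 f.py
python3 -m crank '[[1,[0,0,0.001],[0,0,0]],[1,[0,0,0],[0,0,0]]]'>/dev/null; python3 f.py
python3 - <<'E'
from h import *
from bench import vision
Z=[];s=None
for i in range(6):
    s=vision.snapshot("top"); Z.append(s["z_map"])
s["z_map"]=np.mean(Z,0); W=cloud(s); z=W[...,2]; C=cv2.cvtColor(s["color"],cv2.COLOR_RGB2HSV)
k=(z>.055)&(z<.09)&(W[...,0]>.56)&(W[...,0]<.61)&(abs(W[...,1]+.065)<.013)&(C[...,1]>70); q=W[k]
print(k.sum(),rect(q[:,:2]),np.linalg.lstsq(np.c_[q[:,0]-.617,np.ones(len(q))],q[:,2],rcond=None)[0])
k=(z>.055)&(z<.072)&(W[...,0]>.612)&(W[...,0]<.628)&(abs(W[...,1]+.065)<.025)&(C[...,1]<70); q=W[k]; print("ledge",k.sum(),np.median(q[:,2]),rect(q[:,:2]))
k=(abs(z-.082)<.01)&(W[...,0]>.64)&(W[...,0]<.66)&(abs(W[...,1]+.065)<.03); print("shelf",np.median(z[k]))
E
```

```text
F [-0.88  0.22  0.3 ] T [ 0.055 -0.108 -0.007] p [ 0.4874 -0.0596  0.0703]
F [ 0.75  0.68 -0.02] T [ 0.086 -0.243 -0.013] p [ 0.4876 -0.0596  0.0694]
F [0.74 0.86 0.76] T [ 0.051 -0.207 -0.028] p [ 0.4876 -0.0596  0.0685]
107 (array([592.3, -66. ]), array([23. , 35.3]), 88.39, [[574.2999877929688, -77.0999984741211], [609.5999755859375, -78.0999984741211], [610.2999877929688, -55.0], [574.9000244140625, -54.0]]) [-0.04631913  0.06961652]
ledge 55 0.06621340594820835 (array([620.7, -66.9]), array([40.6, 14.6]), 88.17, [[612.7000122070312, -86.9000015258789], [627.2999877929688, -87.4000015258789], [628.5999755859375, -46.79999923706055], [614.0, -46.29999923706055]])
shelf 0.08345465384127758
```

Contact shows in the wrist torque (-0.11 → -0.22 Nm). Sliding in.

```bash
python3 -m crank '[[1,[-0.005,0,0],[0,0,0]],[1,[-0.005,0,0],[0,0,0]],[1,[-0.005,0,0],[0,0,0]],[1,[0,0,0],[0,0,0]]]'>/dev/null; python3 f.py
python3 -m crank '[[1,[-0.003,0,0],[0,0,0]],[1,[-0.003,0,0],[0,0,0]],[1,[0,0,0],[0,0,0]]]'>/dev/null; python3 f.py
python3 -m crank '[[1,[-0.003,0,0],[0,0,0]],[1,[-0.003,0,0],[0,0,0]],[1,[0,0,0],[0,0,0]]]'>/dev/null; python3 f.py
python3 -m crank '[[1,[-0.002,0,0],[0,0,0]],[1,[-0.002,0,0],[0,0,0]],[1,[0,0,0],[0,0,0]]]'>/dev/null; python3 f.py
python3 - <<'E'
from bench import vision
import cv2,numpy as np
a=vision.snapshot("top")["color"][165:205,225:277]; b=vision.snapshot("side")["color"][165:215,225:290]
f=lambda i,w:cv2.resize(i,(w,400),interpolation=cv2.INTER_CUBIC)
cv2.imwrite("pics/near4.png",np.hstack([f(a,400),f(b,400)])[:,:,::-1])
E
```

```text
F [-0.27  0.12 -0.04] T [ 0.039 -0.304 -0.033] p [ 0.5035 -0.061   0.0685]
F [ 0.79 -0.03  1.07] T [-0.005 -0.32   0.031] p [ 0.5089 -0.0614  0.0685]
F [ 0.09 -0.43 -0.29] T [ 0.058 -0.236 -0.011] p [ 0.5149 -0.062   0.0685]
F [-1.29 -0.68  1.26] T [ 0.03  -0.149 -0.073] p [ 0.5187 -0.0623  0.0685]
```

View pics/near4.png

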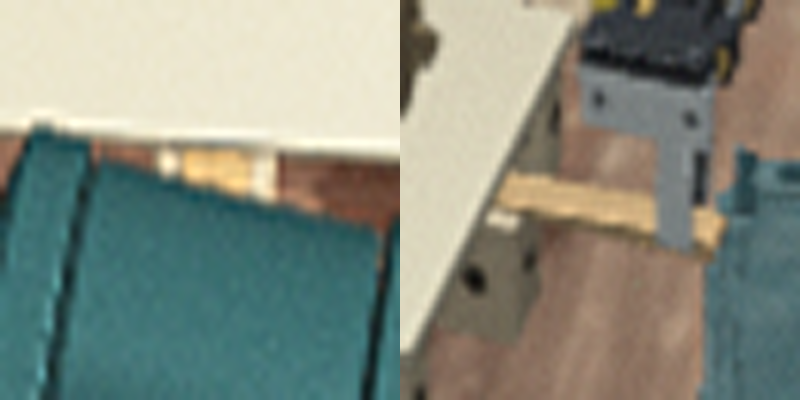

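The shim is centred on the prop (top crop: shim at columns 183–248, prop 160–277), with its tip under the shelf. Creeping in and watching the force.

```bash
for i in 1; do :; done
python3 -m crank '[[1,[-0.002,0,0],[0,0,0]],[1,[0,0,0],[0,0,0]]]'>/dev/null; python3 f.py
python3 -m crank '[[1,[-0.002,0,0],[0,0,0]],[1,[0,0,0],[0,0,0]]]'>/dev/null; python3 f.py
python3 -m crank '[[1,[-0.002,0,0],[0,0,0]],[1,[0,0,0],[0,0,0]]]'>/dev/null; python3 f.py
python3 -m crank '[[1,[-0.0015,0,0],[0,0,0]],[1,[0,0,0],[0,0,0]]]'>/dev/null; python3 f.py
python3 -m crank '[[1,[-0.0015,0,0],[0,0,0]],[1,[0,0,0],[0,0,0]]]'>/dev/null; python3 f.py
```

```text
F [ 0.3  -0.59  0.72] T [ 0.049 -0.16   0.037] p [ 0.5205 -0.0624  0.0685]
F [-0.13  0.54  1.55] T [ 0.067 -0.153 -0.053] p [ 0.5226 -0.0626  0.0685]
F [-0.8   0.8   1.63] T [ 0.095 -0.154  0.003] p [ 0.5246 -0.0628  0.0685]
F [-1.02 -0.41  1.01] T [ 0.033 -0.092 -0.03 ] p [ 0.5259 -0.0629  0.0684]
F [-3.95  0.76  2.34] T [ 0.067  0.49  -0.015] p [ 0.5264 -0.0629  0.0681]
```

```bash
python3 -m crank '[[1,[0,0,0],[0,0,0]],[1,[0,0,0],[0,0,0]]]'>/dev/null; python3 f.py
python3 -m crank '[[1,[-0.001,0,0],[0,0,0]],[1,[0,0,0],[0,0,0]],[1,[0,0,0],[0,0,0]]]'>/dev/null; python3 f.py; python3 -m crank '[[1,[0,0,0],[0,0,0]]]'>/dev/null; python3 f.py
```

```text
F [-5.73  0.61  1.33] T [ 0.204  0.74  -0.034] p [ 0.5264 -0.0629  0.0681]
F [-7.33  1.11  2.16] T [ 0.082  1.081 -0.033] p [ 0.5265 -0.0629  0.0679]
F [-6.93  0.55  2.4 ] T [0.17  1.069 0.004] p [ 0.5265 -0.0629  0.0679]
```

```bash
python3 - <<'E'
from h import *
from bench import vision
s=vision.snapshot("side"); b=s["color"][165:215,225:290]
cv2.imwrite("pics/near5.png",cv2.resize(b,(520,400),interpolation=cv2.INTER_CUBIC)[:,:,::-1])
for nm in("top.pkl",None):
    t=pickle.load(open(nm,"rb")) if nm else vision.snapshot("top")
    W=cloud(t); z=W[...,2]; m=np.zeros(z.shape,bool); m[120:193,193:313]=1
    k=m&(abs(z-.082)<.008)&(W[...,1]>-.25)&(t["color"].min(2)>150); print(rect(W[k][:,:2])[:3])
W=cloud(s); z=W[...,2]; C=cv2.cvtColor(s["color"],cv2.COLOR_RGB2HSV)
k=(z>.06)&(z<.09)&(W[...,0]>.53)&(W[...,0]<.615)&(abs(W[...,1]+.065)<.013)&(C[...,1]>70)&(C[...,0]<26); q=W[k]
print(k.sum(),np.linalg.lstsq(np.c_[q[:,0]-.617,np.ones(len(q))],q[:,2],rcond=None)[0])
E
python3 f.py
```

```text
(array([712.8, -73.1]), array([278.5, 169.8]), 85.14)
(array([712.9, -72.7]), array([278.3, 169.2]), 85.21)
100 [-0.01393053  0.07160144]
F [-7.1   0.67  3.56] T [0.126 1.116 0.037] p [ 0.5265 -0.0629  0.0679]
```

View pics/near5.png

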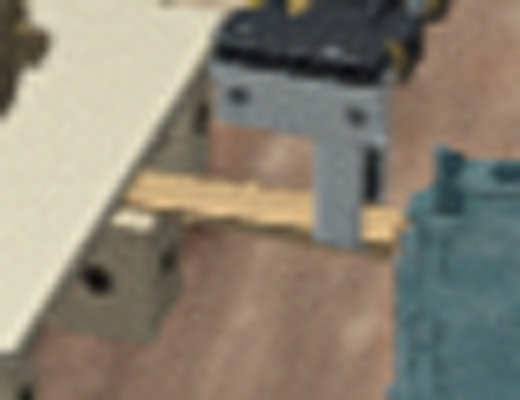

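Run:
```python
from h import *
from bench import vision
def fit(s,lab,x0,x1,zl,zh):
    W=cloud(s); z=W[...,2]; C=cv2.cvtColor(s["color"],cv2.COLOR_RGB2HSV)
    k=(z>zl)&(z<zh)&(W[...,0]>x0)&(W[...,0]<x1)&(abs(W[...,1]+.0625)<.011)&(C[...,1]>60)&(C[...,0]<28); q=W[k]
    c,r,_,_=np.linalg.lstsq(np.c_[q[:,0]-x0,np.ones(len(q))],q[:,2],rcond=None); sd=np.sqrt(r[0]/len(q)/q[:,0].var()/len(q))
    print(lab,k.sum(),c.round(4),"sd",sd.round(4))
fit(pickle.load(open("s2.pkl","rb"))["side"],"s2",.49,.59,.105,.14)
fit(pickle.load(open("s3.pkl","rb"))["side"],"s3",.51,.61,.062,.095)
Z=[]
for i in range(6):
    s=vision.snapshot("side"); Z.append(s["z_map"])
s["z_map"]=np.mean(Z,0); fit(s,"now",.55,.622,.058,.09)
```

```text
s2 85 [-0.0728  0.1287] sd 0.0051
s3 112 [-0.0701  0.0815] sd 0.0074
now 90 [-0.0494  0.0736] sd 0.0098
```

The shelf hasn't moved and the drag is about 7 N. The shim looks slightly nose-up (~0.02 rad) because the hand sits low, so I'll ease it up 1 mm and recheck.

```bash
python3 -m crank '[[1,[0,0,-0.001],[0,0,0]],[1,[0,0,0],[0,0,0]],[1,[0,0,0],[0,0,0]]]'>/dev/null; python3 f.py; python3 -m crank '[[1,[0,0,0],[0,0,0]],[1,[0,0,0],[0,0,0]]]'; python3 f.py
```

```text
F [-2.25 -0.8   0.78] T [ 0.093  0.291 -0.054] p [ 0.5286 -0.0631  0.0694]
time: 11.3
tool_pos: [0.5286, -0.0631, 0.0695]
ee_rot: [-3.141, 0.001, 3.057]
wrist_force: [-1.7, -1.0, 0.7]
width: 0.0251
finger_force: 30.0
F [-1.7  -1.05  0.7 ] T [0.101 0.177 0.037] p [ 0.5286 -0.0631  0.0695]
```

```bash
python3 -m crank '[[1,[-0.001,0,0],[0,0,0]],[1,[0,0,0],[0,0,0]],[1,[0,0,0],[0,0,0]]]'>/dev/null; python3 f.py
python3 -m crank '[[1,[-0.001,0,0],[0,0,0]],[1,[0,0,0],[0,0,0]],[1,[0,0,0],[0,0,0]]]'>/dev/null; python3 f.py
```

```text
F [-5.04  0.96  0.76] T [ 0.097  0.57  -0.034] p [ 0.529  -0.0631  0.0693]
F [-7.1   0.38  2.54] T [ 0.165  0.979 -0.005] p [ 0.5291 -0.0631  0.0691]
```

```bash
python3 -m crank '[[1,[0,0,-0.0007],[0,0,0]],[1,[0,0,0],[0,0,0]],[1,[0,0,0],[0,0,0]]]'>/dev/null; python3 f.py
python3 -m crank '[[1,[-0.001,0,0],[0,0,0]],[1,[0,0,0],[0,0,0]],[1,[0,0,0],[0,0,0]]]'>/dev/null; python3 f.py
python3 - <<'E'
from h import *
from bench import vision
Z=[]
for i in range(10):
    s=vision.snapshot("side"); Z.append(s["z_map"])
s["z_map"]=np.mean(Z,0)
W=cloud(s); z=W[...,2]; C=cv2.cvtColor(s["color"],cv2.COLOR_RGB2HSV)
k=(z>.058)&(z<.09)&(W[...,0]>.55)&(W[...,0]<.622)&(abs(W[...,1]+.0625)<.011)&(C[...,1]>60)&(C[...,0]<28); q=W[k]
print(k.sum(),np.linalg.lstsq(np.c_[q[:,0]-.55,np.ones(len(q))],q[:,2],rcond=None)[0])
E
python3 f.py
```

```text
F [-4.36  0.95  0.04] T [ 0.131  0.647 -0.03 ] p [ 0.53   -0.0632  0.0699]
F [-5.25  0.6   0.63] T [ 0.141  0.969 -0.026] p [ 0.5304 -0.0632  0.0698]
93 [-0.06005081  0.07437206]
F [-6.13 -0.    0.89] T [ 0.129  0.993 -0.034] p [ 0.5304 -0.0632  0.0698]
```

Flat (slope -0.060 against the shim's own -0.067), steady drag of about 6 N, tip about 34 mm in. Handing in.

```bash
python3 -c "
from bench import robot
print(robot.close_job())"
```

```text
the job is handed in; nothing more can be done
None
```

The job is handed in: the shim is still gripped and lies flat, about 34 mm in under the shelf's front edge, with a steady drag of about 6 N; the shelf showed no movement when checked just before the last few millimetres of pushing, and the hand-in returned no verdict.

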